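# Reset the counter guard's peg stay to its widest hole and lock it

## Robot

A 6-joint arm with a two-finger parallel gripper is mounted at the origin on the work surface; the furniture and walls round the work are solid. World frame = base frame: x ahead of the robot, y to its left, z up, the work surface at z = 0. Lengths are in m, angles in rad, forces in N, time in s.
With the tool pointing down it reaches from about 0.325 to 0.875 m from the base axis. Payload 4.4 kg.
Tool frame: the origin (TCP) lies at the very end of the fingers, on their centre line; the grasp point (between the pads) lies 19 mm behind it (env.tcp_to_grasp is the distance from the TCP to the grasp point, in m); z points along the fingers, y is the line along which they close (so a half turn about z gives the same grasp; the last joint's range is limited). The gripper opens to 85 mm and grips with 20 to 120 N. Pads are 22 mm wide; open, the fingers measure 114 mm over their backs; the gripper's body (76 mm by 85 mm) begins 54 mm behind the grasp point. The pads swing forward as they close: fully open they stand 13 mm farther back than shut.
Start: joints at [-1.385, 0.207, 1.542, -0, 1.393, -0.15], TCP at [0.189, -0.543, 0.231] pointing down, gripper open.
Joint ranges: [-2.73, 2.73], [-0.86, 2.22], [0.23, 2.46], [-1.11, 4.25], [0.08, 2.63], [-2.82, 2.82]. Speed limits (rad/s): [2.79, 2.79, 3.14, 3.14, 3.14, 3.14].

## Interface

Orientations are given as a rotation vector (axis times angle).
In Python, from plant import env gives the robot as it stands. The module is installed in compiled form; this text tells all that it offers.
- The arm moves only by the tool move_arm, never from a script. Its arguments are lists of equal length, an entry for each row: "rotation": the turn, a rotation vector about the world's x, y, z normalised to -1 to 1, where 1 is 4 degrees, a list of three; "offset": the shift along the world's x, y, z normalised to -1 to 1, where 1 is 30 cm, a list of three; "gripper": the opening, from -1 (shut) to 1 (fully open). A call has 1 to 12 rows; each row shifts and turns the commanded pose from where the row before left it; what a row does not reach is not made up. A row lasts 1/12 s, in which the tool goes at most 41.7 mm and 7.16 degrees, less where a joint would pass 70% of its speed; a pose out of reach is approached as far as the arm can. A call with a number of a shift or a turn outside -1 to 1 is refused whole. A call with a gripper value outside its range is refused whole. The fingers move at their own pace and stop on an object; "grip_force" is the grip in N (left out, the last holds). Time passes only in rows, so rows that do not move let the fingers close. It gives the time, the measured TCP pose, the force, the opening and the grip force at its end, in the units of the state.
- env.sense(): the state, without advancing time (a new reading comes with each control period).
- env.camera(name): name is "side" or "top"; returns a dict with "frame" (384x512x3 uint8, blue, green, red), "z_map" (384x512 float32, m along the optical axis (not along the pixel's ray), 0 where there is no reading), "fx", "fy", "cx", "cy" (pixels), "view" (4x4, takes a point from world to camera coordinates). Camera axes: x right, y up, looking along -z (the intrinsics and any distortion apply to the point x, -y, -z); pixel columns grow to the right and rows downward; lengths in m; the calibration is good to about 2 mm. A picture is of the moment at which its call begins.
- env.close_job(): hands the job in; it is judged then, once.
The state is a dict: "time_s": time; "joint_pos": joint angles; "dq": joint speeds; "effort": joint torques, N m; "position": TCP position; "orientation": TCP orientation; "ft_force": force on the tool from outside, world axes, zero at the start; "wrist_torque": the same for the moment, N m; "opening": finger opening in m; "grasp_force": force on a finger pad.
Only numpy, scipy, OpenCV 4.12 (cv2) and the standard library are available. Lean on these libraries where they do the work, as an engineer would, in place of code of your own. Each camera call takes 0.05 s, during which the arm holds its last target. There are 200 camera calls.

## Task

The clear guard on the serving stand is propped only a crack open; set it wide open for self-service. Lift the steel stay off its brass pin by the bow at its end, swing the guard outward with it and lower the hole nearest the bow fully down over the pin, never letting the guard drop shut on the way. Then swing the brass keeper over until it lies home in its catch across the stay, let go, and leave the tumbler, salt shaker and bell beside the stand where they are.

Things in the scene. Friction and masses are not known exactly. Their poses are not given: they have to be found in the camera images.
- stand: Fixed serving stand, dark board 260 x 370 mm, top 22 mm high. Origin under its centre on the worktop; x to the customers (away from the robot), y left, z up. At x = -100 mm a steel sill along y, top 104 mm high, carries the pin. At x = 0 two posts at y = +-165 mm and a rail 270 mm high carry the clear guard, 290 mm wide. Limes and glasses on the board stay under 85 mm high.
- guard (a joint): Angle of the clear guard about its top rail: 0 hanging shut, grows as its lower edge swings out to +x of the stand, stop at 0.9. Starts at 0.17 with the pin in hole_1; with the pin in hole_2 about 0.37, in hole_3 about 0.6. It swings freely and falls shut by its weight (0.3 to 0.5 kg; 1 to 2 N along the stay) when nothing holds the stay.
- stay (a joint): Hinge of the flat steel stay on the guard, axis along y of the stand, 170 mm below the rail. The stay runs from it to -x, over the pin. Its upward tilt (free end high) is this value minus joint guard. Starts about 0.28 (tilt 0.11); with hole_3 seated about 0.54 (tilt -0.07). Swings freely and drops by its weight (0.16 kg); let go on the pin's head, it slides back to the next hole.
- stay_pivot (a point): On the axis of the stay's hinge at the panel's lower edge. Axes of the stay: x along the bar away from its free end, y left, z up from the bar's flat.
- hole_1 (a point): Centre of the stay's hole nearest the guard, at the bar's underside, 130 mm from stay_pivot along the bar (-x of the stay); the pin starts in it. The bar is 24 mm wide and 4 mm thick; its three holes are 12 mm wide.
- hole_2 (a point): Centre of the middle hole, at the underside, 164 mm from stay_pivot.
- hole_3 (a point): Centre of the hole nearest the bow, at the underside, 198 mm from stay_pivot: this one has to end on the pin. Axes of the stay.
- bow (a point): Middle of the top piece of the bow at the stay's free end: 260 mm from stay_pivot, 46 mm above the bar. An 8 mm round rod in the stay's x-z plane: legs 24 mm ahead (+x) and behind, level top 28 mm long; clear opening under it 40 mm long, 40 mm high, open below, as the bar ends at the front leg; the rear leg stops 10 mm above the bar. Pinch it across y from above, or carry it with fingers put under the top from the side.
- pin_seat (a point): Top of the pin's 20 mm collar, on the pin's axis, where the bar comes to rest (with its hole on the pin this lies within 3 mm of the hole's point). The pin is 8 mm thick with a round head. Axes of the stand.
- pin_top (a point): Top of the pin's round head, 18 mm above the collar.
- keeper (a joint): Angle of the brass keeper about its hinge (axis along x of the stand): 0 is home, level across the stay with its end in the catch. Starts at 1.75 to 2.2, standing up and leaning left, away from the stay; its stop is 2.3. It stays where it is left (under 1 N at its tip moves it)..
- keeper_hinge (a point): Middle of the keeper's hinge axis, 36 mm left (+y of the stand) of the pin and 12 mm above the collar.
- keeper_tip (a point): On the flat of the keeper's thumb end, 92 mm from its hinge. The keeper is a strap 18 mm wide, 4 mm thick, 99 mm long; when home it runs to -y of the stand from its hinge, a slot in it over the pin's head. Its axes are the stand's when home; the strap lies along its -y, and its +z face is the one to push.
- catch (a point): Middle of the catch, 37 mm right (-y) of the pin: a rest between two cheeks 22 mm apart, into which the keeper's strap comes down; the thumb end of the keeper stands out beyond it to the right when home.
- tumbler: Bystander: blue tinted tumbler 84 mm wide, 85 mm high; origin under its centre.
- salt_shaker: Bystander: salt shaker 44 mm wide, 90 mm high; origin under its centre.
- service_bell: Bystander: service bell 85 mm wide, 62 mm high; origin under its centre.

How it is judged:
On the way, in this order (a step that is already met when the one before it is completed fails the run):
1. the stay is lifted off: its first hole clear above the pin's head (z of hole_1 in the frame of pin_top above 0 m), for 0.1 s.
2. the hole nearest the bow is fully down over the pin (horizontal distance between hole_3 and pin_seat below 0.005 m and z of hole_3 in the frame of pin_seat below 0.006 m), for 0.3 s.
3. the keeper lies home across the stay (value of joint keeper below 0.08 rad), for 0.2 s.
At the end, for the whole second after the job is handed in: The hole nearest the bow is down on the pin (hole and pin axis within 5 mm, underside of the bar less than 6 mm above the collar), the keeper is within 0.08 rad of home, the guard hangs still and open on its stay (all of step 2 and value of joint keeper below 0.08 rad and velocity of joint guard between -0.05 and 0.05 rad/s); the robot touches nothing.
It fails at once if the guard drops shut (below 0.05 rad) (value of joint guard below 0.05 rad).
It fails at once if the tumbler is pushed more than 20 mm or tipped (distance of tumbler from where it was at the start of the episode above 0.02 m or angle between tumbler's own z axis and vertical above 0.3 rad).
It fails at once if the salt shaker is pushed more than 20 mm or tipped (distance of salt_shaker from where it was at the start of the episode above 0.02 m or angle between salt_shaker's own z axis and vertical above 0.3 rad).
It fails at once if the service bell is pushed more than 20 mm or tipped (distance of service_bell from where it was at the start of the episode above 0.02 m or angle between service_bell's own z axis and vertical above 0.3 rad).
It also fails if it takes over 64 s, if anything falls off the work surface, if the arm or the gripper's body presses on something with over 40 N, if the wrist force passes 120 N, or if a joint passes its speed limit or range.

## Working session

There is one attempt and no reset: what is moved stays moved. The work goes in short steps, Python scripts to look and compute and a tool call to move; the robot and the scene stay as the last step left them, time stands still between calls to the robot, and variables do not carry over. Pictures are saved under pics/ and viewed, at most 10 in all, crops included, and the job is handed in when it is done.

Besides the shell and the picture viewer there is one more tool, called after ">>>" by a JSON object that holds its "api" and its "payload". move_arm: Moves the arm, as the interface text tells. Its arguments: {"type":"object","properties":{"rotation":{"type":"array","items":{"type":"array","items":{"type":"number","minimum":-1,"maximum":1}}},"offset":{"type":"array","items":{"type":"array","items":{"type":"number","minimum":-1,"maximum":1}}},"gripper":{"type":"array","items":{"type":"number"}},"grip_force":{"type":"number"}},"required":["rotation","offset","gripper"]}

```bash
mkdir -p pics; cat > h.py <<'E'
import numpy as np, cv2
from plant import env
def pts(c):
    z=c["z_map"]; v,u=np.mgrid[:z.shape[0],:z.shape[1]]
    p=np.stack([(u-c["cx"])/c["fx"]*z,-(v-c["cy"])/c["fy"]*z,-z,np.ones_like(z)],-1)
    w=p@np.linalg.inv(c["view"]).T
    w=w[...,:3]; w[z==0]=np.nan
    return w
def proj(c,P):
    q=c["view"]@np.append(P,1); return c["cx"]+c["fx"]*q[0]/-q[2], c["cy"]+c["fy"]*q[1]/q[2]
def ray(c,u,v):
    M=np.linalg.inv(c["view"]); d=M[:3,:3]@np.array([(u-c["cx"])/c["fx"],-(v-c["cy"])/c["fy"],-1]); return M[:3,3],d
def plane(c,u,v,z):
    o,d=ray(c,u,v); return o+d*(z-o[2])/d[2]
E
python3 - <<'E'
from h import *
for n in("top","side"):
    c=env.camera(n); cv2.imwrite(f"pics/{n}0.png",c["frame"]); 
    print(n,c["fx"],c["cx"],c["cy"],np.linalg.inv(c["view"]).round(3).tolist(),[k for k in c])
s=env.sense();print(s["position"],s["orientation"],s["ft_force"],s["opening"])
E
```

```text
top 389.5674590355796 254.98862414920927 190.820982034238 [[0.03, 0.997, -0.066, 0.538], [-1.0, 0.03, 0.006, 0.029], [0.008, 0.066, 0.998, 1.337], [0.0, 0.0, 0.0, 1.0]] ['frame', 'z_map', 'fx', 'fy', 'cx', 'cy', 'view']
side 349.8178166423294 250.44802451566582 193.6567690001435 [[0.999, -0.024, 0.038, 0.66], [0.045, 0.644, -0.763, -0.715], [-0.006, 0.764, 0.645, 0.811], [0.0, 0.0, 0.0, 1.0]] ['frame', 'z_map', 'fx', 'fy', 'cx', 'cy', 'view']
[ 0.18935387 -0.54219463  0.2302462 ] [-3.09533760e+00 -5.24730917e-01  3.95885400e-05] [ 4.22367523e-01 -2.87716162e-04 -6.95976481e-01] 0.08517082934218134
```

View pics/top0.png

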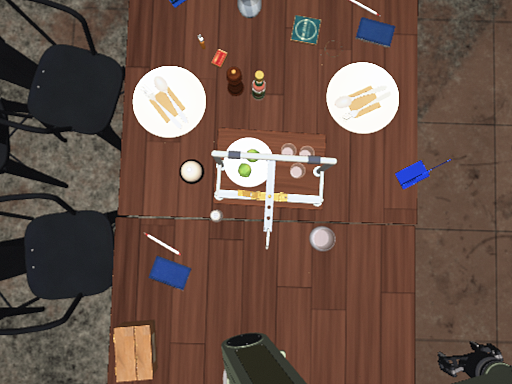

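View pics/side0.png

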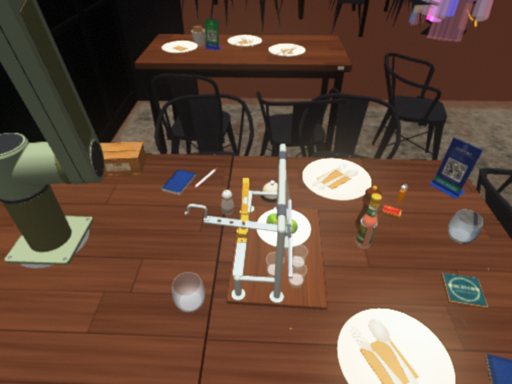

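The top view shows the stay running from about (270,165) to its bow at (267,240), with the yellow keeper near (240–288,196). The tumbler is at (322,238), the shaker at (216,215) and the bell at (191,171). In the side view the bow is at (197,210) and the keeper stands at (245,190–235).

```bash
python3 - <<'E'
from h import *
np.set_printoptions(precision=4,suppress=True)
for n in("top","side"):
    c=env.camera(n); w=pts(c); f=c["frame"]; hsv=cv2.cvtColor(f,cv2.COLOR_BGR2HSV)
    r=(120,210,195,345) if n=="top" else (140,310,170,310)
    r=(120,260,190,345) if n=="top" else (140,310,170,310)
    cv2.imwrite(f"pics/{n}1.png",cv2.resize(f[r[0]:r[1],r[2]:r[3]],None,fx=5 if n=="top" else 4.2,fy=5 if n=="top" else 4.2,interpolation=cv2.INTER_CUBIC)[:600,:800])
    m=(hsv[...,0]>15)&(hsv[...,0]<32)&(hsv[...,1]>130)&(hsv[...,2]>120)
    m[:r[0]]=0;m[r[1]:]=0;m[:,:r[2]]=0;m[:,r[3]:]=0
    P=w[m]; P=P[P[:,2]>.06]; print(n,"yellow",len(P)); 
    if len(P): print(np.percentile(P,[1,25,50,75,99],axis=0))
    if n=="top":
        print("col along stay")
        for v in range(150,252,4):
            row=w[v,255:285,2]; k=np.nanargmax(row); print(v,255+k,w[v,255+k])
        for nm,(u,v) in dict(postL=(218,158),postR=(332,162),sillL=(222,195),sillR=(318,204),tumb=(322,238),salt=(216,215),bell=(191,171)).items(): print(nm,w[v,u])
    else:
        for nm,(u,v) in dict(bowtop=(197,206),bowt2=(190,208),barn=(215,220),barm=(235,223)).items(): print(nm,w[v-1:v+2,u].tolist())
E
```

```text
top yellow 148
[[ 0.5907 -0.0775  0.0946]
 [ 0.602   0.008   0.1219]
 [ 0.6067  0.0271  0.1458]
 [ 0.6113  0.051   0.1828]
 [ 0.6166  0.0709  0.2043]]
col along stay
150 255 [0.7569 0.0247 0.0659]
154 261 [0.7092 0.0086 0.2819]
158 278 [ 0.6998 -0.0382  0.2805]
162 269 [ 0.7122 -0.0207  0.11  ]
166 274 [ 0.7    -0.0369  0.11  ]
170 270 [ 0.6868 -0.0246  0.11  ]
174 273 [ 0.6741 -0.0343  0.1119]
178 266 [ 0.6604 -0.0124  0.116 ]
182 269 [ 0.648  -0.0222  0.1165]
186 272 [ 0.6356 -0.0319  0.1175]
190 257 [0.6207 0.015  0.1304]
194 255 [0.6075 0.0209 0.139 ]
198 257 [0.5958 0.0142 0.13  ]
202 268 [ 0.5847 -0.0205  0.1239]
206 266 [ 0.572  -0.0146  0.1241]
210 265 [ 0.5594 -0.0117  0.1269]
214 267 [ 0.5472 -0.0183  0.1259]
218 271 [ 0.5352 -0.031   0.1268]
222 267 [ 0.5225 -0.0189  0.1282]
226 269 [ 0.5105 -0.0253  0.1323]
230 267 [ 0.4994 -0.0177  0.1747]
234 267 [ 0.4879 -0.0178  0.1811]
238 267 [ 0.4762 -0.0181  0.1831]
242 266 [ 0.4642 -0.0156  0.1795]
246 266 [ 0.4519 -0.0162  0.1714]
250 255 [0.425  0.0143 0.0042]
postL [0.705  0.1321 0.2114]
postR [ 0.6941 -0.1872  0.2757]
sillL [
[... 408 characters left out ...]
25, 0.17753901490820545], [0.4810238805970172, -0.024310290776118126, 0.17606848073967463]]
bowt2 [[0.406484013052271, 0.16877909562435478, -0.002312129995595047], [0.40834508693340327, 0.16037356597798813, 0.0007675363048449402], [0.40956024884410297, 0.15423493851521397, 0.0018026147676801774]]
barn [[0.5254921654661174, -0.01817537538125491, 0.12665200025652956], [0.5258079323235144, -0.021260392304534248, 0.12578244586984444], [0.5267695731653788, -0.027666616065070482, 0.12822728485511736]]
barm [[0.5815180268733308, -0.02070044177921848, 0.1195091326167762], [0.5817679479986203, -0.02411280664012172, 0.11898323059288285], [0.5822251577577641, -0.02934224079660397, 0.12030653358140841]]
```

View pics/top1.png

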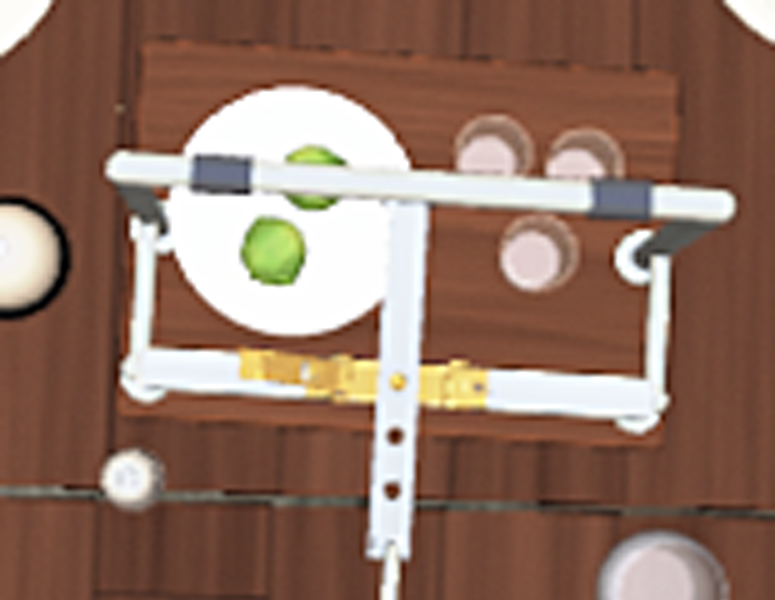

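View pics/side1.png

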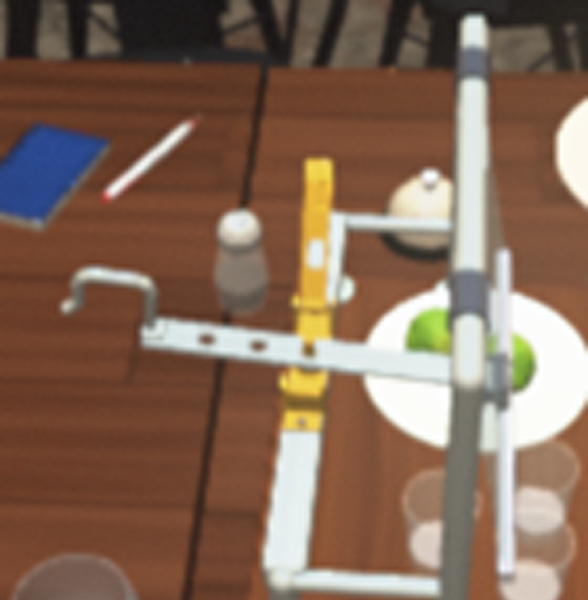

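The top crop shows the pin head in hole_1 at about (269.6,196.2), holes 2 and 3 at (269,207) and (268.5,218), and the catch right of the stay. The side crop shows the bow's level top from (190,205) to (204,206), the pin at (243.3,223.3), and the keeper leaning left. Next I compute the frame and the first approach.

```bash
python3 - <<'E'
from h import *
from scipy.spatial.transform import Rotation as R
np.set_printoptions(precision=4,suppress=True)
c=env.camera("top"); s=env.camera("side"); w=pts(c); ws=pts(s)
o1,d1=ray(c,269.6,196.2);o2,d2=ray(s,243.3,223.3)
t=np.linalg.lstsq(np.stack([d1,-d2],1),o2-o1,rcond=None)[0];a=o1+t[0]*d1;b=o2+t[1]*d2
print("pin tri",a,b, "plane .133",plane(c,269.6,196.2,.133))
for W,n in((w,"t"),(ws,"s")):
    m=(W[...,2]>.165)&(W[...,2]<.2)&(abs(W[...,1]+.018)<.012)&(W[...,0]>.43)&(W[...,0]<.52)
    P=W[m];print(n,len(P),P.mean(0),P.min(0),P.max(0)); Q=P[P[:,2]>.176]; print(" top",len(Q),Q.mean(0),Q[:,0].min(),Q[:,0].max())
# rail yaw
m=(w[...,2]>.255)&(w[...,2]<.3)&(w[...,0]>.6)&(w[...,0]<.8); P=w[m]; k=np.polyfit(P[:,1],P[:,0],1); print("rail x(y)",k,P[:,1].min(),P[:,1].max(),P[:,2].mean())
m=(w[...,2]>.112)&(w[...,2]<.14)&(abs(w[...,1]+.02)<.03)&(w[...,0]<.585)&(w[...,0]>.51); P=w[m]; print("bar",np.polyfit(P[:,0],P[:,1],1),np.polyfit(P[:,0],P[:,2],1),P.mean(0))
# sill
m=(w[...,2]>.098)&(w[...,2]<.112)&(abs(w[...,1])<.2)&(w[...,0]<.63)&(w[...,0]>.57)&((w[...,1]>.08)|(w[...,1]<-.1)); P=w[m]; print("sill",np.polyfit(P[:,1],P[:,0],1),P.mean(0))
p=env.sense();r=R.from_rotvec(p["orientation"]).as_matrix();print(r)
E
```

```text
pin tri [ 0.6031 -0.0252  0.1194] [ 0.605  -0.0249  0.1195] plane .133 [ 0.6024 -0.0246  0.133 ]
t 50 [ 0.4802 -0.0181  0.1772] [ 0.4518 -0.0216  0.1661] [ 0.5052 -0.0148  0.1834]
 top 35 [ 0.4764 -0.0181  0.1792] 0.45516706802430595 0.49669986003190203
s 65 [ 0.4787 -0.0205  0.1756] [ 0.452  -0.0252  0.165 ] [ 0.5043 -0.015   0.181 ]
 top 37 [ 0.4755 -0.0202  0.1785] 0.4556849271776163 0.4971975754210334
rail x(y) [0.0332 0.7046] -0.19876879742054399 0.1467365536984131 0.276816884294746
bar [-0.0226 -0.0079] [-0.1085  0.1835] [ 0.5466 -0.0203  0.1241]
sill [0.029  0.6062] [ 0.6051 -0.0366  0.1028]
[[ 0.9441  0.3295 -0.0001]
 [ 0.3295 -0.9441  0.0008]
 [ 0.0001 -0.0008 -1.    ]]
```

>>> {"api": "move_arm", "payload": {"rotation": [[0,0,-0.4],[0,0,-0.4],[0,0,-0.4],[0,0,-0.4],[0,0,-0.4],[0,0,-0.4],[0,0,-0.4],[0,0,-0.4],[0,0,-0.4],[0,0,-0.4],[0,0,-0.4],[0,0,-0.4]], "offset": [[0.06,0.11,0.01],[0.06,0.11,0.01],[0.06,0.11,0.01],[0.06,0.11,0.01],[0.06,0.11,0.01],[0.06,0.11,0.01],[0.06,0.11,0.01],[0.06,0.11,0.01],[0.06,0.11,0.01],[0.06,0.11,0.01],[0.06,0.11,0.01],[0.06,0.11,0.01]], "gripper": [1,1,1,1,1,1,1,1,1,1,1,1], "grip_force": 30}}

```text
time_s: 1.3
position: [0.4059, -0.1452, 0.2677]
orientation: [3.141, -0.002, 0.001]
ft_force: [0.7, -0.1, 0.1]
opening: 0.0859
grasp_force: 0.0
```

>>> {"api": "move_arm", "payload": {"rotation": [[0,0,-0.1],[0,0,-0.1],[0,0,-0.1],[0,0,-0.1],[0,0,0],[0,0,0],[0,0,0]], "offset": [[0.047,0.084,-0.01],[0.047,0.084,-0.01],[0.047,0.084,-0.01],[0.047,0.084,-0.01],[0.047,0.084,-0.01],[0,0,0],[0,0,0]], "gripper": [1,1,1,1,1,1,1]}}

```text
time_s: 1.88
position: [0.476, -0.0198, 0.252]
orientation: [3.141, -0.038, -0.002]
ft_force: [0.7, -0.3, 0.3]
opening: 0.0853
grasp_force: 0.0
```

>>> {"api": "move_arm", "payload": {"rotation": [[0,0,0],[0,0,0],[0,0,0],[0,0,0],[0,0,0],[0,0,0],[0,0,0],[0,0,0],[0,0,0],[0,0,0],[0,0,0],[0,0,0]], "offset": [[0,0,-0.052],[0,0,-0.052],[0,0,-0.052],[0,0,-0.052],[0,0,-0.052],[0,0,-0.052],[0,0,0],[0,0,0],[0,0,0],[0,0,0],[0,0,0],[0,0,0]], "gripper": [1,1,1,0,0,-0.5,-0.5,-1,-1,-1,-1,-1]}}

```text
time_s: 2.88
position: [0.4765, -0.0198, 0.1598]
orientation: [-3.139, 0.043, -0.003]
ft_force: [0.5, 5.1, -1.4]
opening: 0.0066
grasp_force: 29.5
```

```bash
cat > k.py <<'E'
import numpy as np
from scipy.optimize import fsolve
def cfg(s,h,zs=.1165):
    f=lambda q:[.17*np.sin(q[0])-s*np.cos(q[1])+.100, .27-.17*np.cos(q[0])+s*np.sin(q[1])-zs-h]
    g,t=fsolve(f,[.3,.1]); return g,t
def tcp(s,h):
    g,t=cfg(s,h); px,pz=.17*np.sin(g),.27-.17*np.cos(g)
    bx=px-.26*np.cos(t)+.048*np.sin(t); bz=pz+.26*np.sin(t)+.048*np.cos(t)
    d=t-T0
    return np.array([bx-.019*np.sin(d),bz-.019*np.cos(d),t,g])
T0=cfg(.13,0)[1]
if __name__=="__main__":
    np.set_printoptions(precision=4,suppress=True)
    p0=tcp(.13,0)
    for s,h in [(.13,0),(.13,.009),(.13,.018),(.13,.028),(.147,.028),(.164,.028),(.181,.028),(.198,.028),(.198,.02),(.198,.014),(.198,.007),(.198,0)]:
        p=tcp(s,h); print(s,h,"d mm",(p[:2]-p0[:2])*1000,"tilt",p[2],"rot units",(p[2]-T0)/.0698,"g",p[3])
E
python3 k.py
```

```text
0.13 0 d mm [0. 0.] tilt 0.10763178372433449 rot units 0.0 g 0.17290571214292155
0.13 0.009 d mm [ 3.3786 17.784 ] tilt 0.1793642410669146 rot units 1.0276856352805173 g 0.1649496367800257
0.13 0.018 d mm [ 7.483 35.507] tilt 0.25284379414175656 rot units 2.0804012953785396 g 0.1527500338939021
0.13 0.028 d mm [12.9517 55.0899] tilt 0.3369473036874027 rot units 3.2853226355740435 g 0.13386936860806986
0.147 0.028 d mm [24.9621 43.0419] tilt 0.27078380562700205 rot units 2.337421517230194 g 0.24748053221628852
0.164 0.028 d mm [38.0128 32.9168] tilt 0.2047298979266062 rot units 1.3910904613505977 g 0.3643302720506915
0.181 0.028 d mm [51.8646 24.7253] tilt 0.13790000813895095 rot units 0.4336421835904937 g 0.48517500823633425
0.198 0.028 d mm [66.298  18.5149] tilt 0.06947933198713208 rot units -0.5465967297593469 g 0.6109678419852663
0.198 0.02 d mm [64.9585  8.0659] tilt 0.027595397543548797 rot units -1.1466530971459268 g 0.6138601532696742
0.198 0.014 d mm [64.0461  0.244 ] tilt -0.002976460976262949 rot units -1.5846453395501066 g 0.6143964198607804
0.198 0.007 d mm [63.0742 -8.8664] tilt -0.03783772715497636 rot units -2.0840904137437084 g 0.6133828664714905
0.198 0 d mm [ 62.1954 -17.9619] tilt -0.0719314182922028 rot units -2.5725387108386433 g 0.6107215378763551
```

>>> {"api": "move_arm", "payload": {"rotation": [[0,0.3,0],[0,0.3,0],[0,0.3,0],[0,0.3,0],[0,0.3,0],[0,0.3,0],[0,0.3,0],[0,0.3,0],[0,0.3,0],[0,0.3,0],[0,0.3,0],[0,0,0]], "offset": [[0.004,0.001,0.0167],[0.004,0.001,0.0167],[0.004,0,0.0167],[0.004,0,0.0167],[0.004,0,0.0167],[0.005,0,0.0167],[0.005,0,0.0167],[0.005,0,0.0167],[0.005,0,0.0167],[0.005,0,0.0167],[0.005,0,0.0167],[0,0,0]], "gripper": [-1,-1,-1,-1,-1,-1,-1,-1,-1,-1,-1,-1]}}

```text
time_s: 3.88
position: [0.4928, -0.0203, 0.2156]
orientation: [3.118, -0.042, -0.355]
ft_force: [1.1, 2.3, -0.1]
opening: 0.0065
grasp_force: 29.5
```

```bash
python3 - <<'E'
from h import *
for n in("side",):
    c=env.camera(n); f=c["frame"][120:300,150:330]
    cv2.imwrite("pics/side2.png",cv2.resize(f,None,fx=3.3,fy=3.3,interpolation=cv2.INTER_CUBIC))
c=env.camera("top"); w=pts(c)
m=(w[...,2]>.11)&(w[...,2]<.2)&(abs(w[...,1]+.02)<.015)&(w[...,0]>.61)&(w[...,0]<.69); P=w[m]
print(P.mean(0),np.polyfit(P[:,0],P[:,2],1),np.polyfit(P[:,0],P[:,1],1),len(P)); print(env.sense()["ft_force"])
E
```

```text
[ 0.66356691 -0.02394366  0.12646647] [-0.36147595  0.36632995] [-0.00712831 -0.01921354] 120
[-0.34415906  1.59625918 -0.63303233]
```

View pics/side2.png

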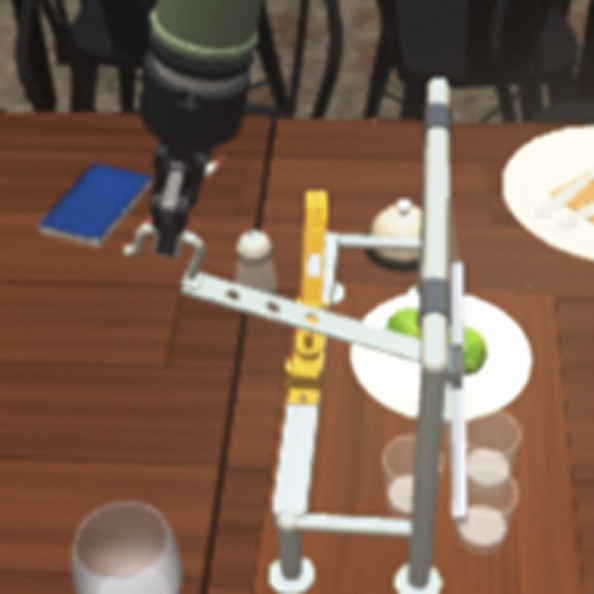

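The stay's hole_1 is clear above the pin (the pin shows at (306,345) in the crop below the bar), and the guard is still slightly open. Now swinging outward.

>>> {"api": "move_arm", "payload": {"rotation": [[0,-0.32,0],[0,-0.32,0],[0,-0.32,0],[0,-0.32,0],[0,-0.32,0],[0,-0.32,0],[0,-0.32,0],[0,-0.32,0],[0,-0.32,0],[0,-0.32,0],[0,-0.32,0],[0,-0.32,0]], "offset": [[0.011,-0.0005,-0.0133],[0.011,-0.0005,-0.0133],[0.011,-0.0005,-0.0133],[0.0145,-0.0005,-0.0112],[0.0145,-0.0005,-0.0112],[0.0145,-0.0005,-0.0112],[0.0154,-0.0005,-0.0091],[0.0154,-0.0005,-0.0091],[0.0154,-0.0005,-0.0091],[0.016,-0.0005,-0.0069],[0.016,-0.0005,-0.0069],[0.016,-0.0005,-0.0069]], "gripper": [-1,-1,-1,-1,-1,-1,-1,-1,-1,-1,-1,-1]}}

```text
time_s: 4.98
position: [0.5406, -0.0218, 0.1767]
orientation: [-3.14, 0.043, -0.056]
ft_force: [-3.8, 2.6, 0.1]
opening: 0.0067
grasp_force: 29.5
```

```bash
python3 - <<'E'
from h import *
np.set_printoptions(precision=4,suppress=True)
c=env.camera("top"); w=pts(c); f=c["frame"][150:240,215:325]
cv2.imwrite("pics/top3.png",cv2.resize(f,None,fx=6.5,fy=6.5,interpolation=cv2.INTER_CUBIC))
m=(w[...,2]>.11)&(w[...,2]<.2)&(abs(w[...,1]+.022)<.014)&(w[...,0]>.62)&(w[...,0]<.69); P=w[m]
print(P.mean(0),np.polyfit(P[:,0],P[:,2],1),np.polyfit(P[:,0],P[:,1],1),len(P)); s=env.sense();print(s["ft_force"],s["position"],s["orientation"])
E
```

```text
[ 0.6556 -0.0237  0.1407] [-0.0692  0.1861] [-0.0419  0.0038] 154
[-2.1591  2.7056 -0.282 ] [ 0.5407 -0.0218  0.1763] [-3.1397  0.0427 -0.0571]
```

View pics/top3.png

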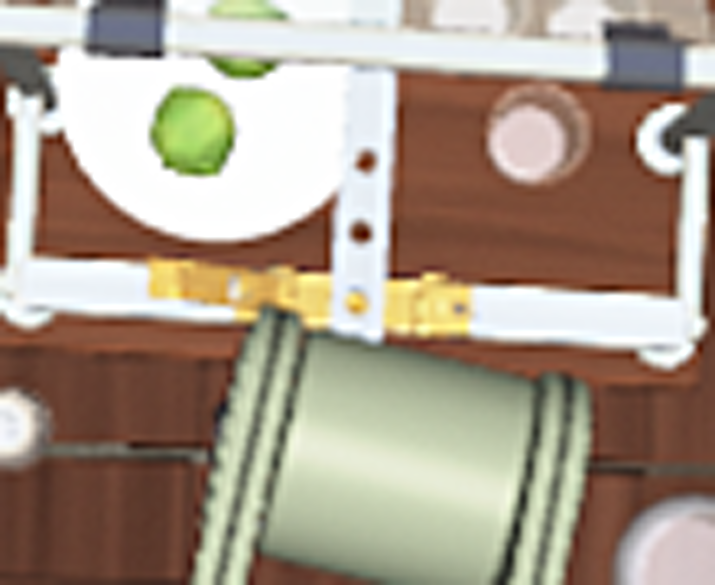

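The pin head shows through hole_3 at crop (357,301), centred in the bar. Lowering.

>>> {"api": "move_arm", "payload": {"rotation": [[0,-0.2,0],[0,-0.2,0],[0,-0.2,0],[0,-0.2,0],[0,-0.2,0],[0,0,0]], "offset": [[-0.0013,0,-0.0122],[-0.0013,0,-0.0122],[-0.0013,0,-0.0122],[-0.0013,0,-0.0122],[-0.0013,0,-0.0122],[0,0,0]], "gripper": [-1,-1,-1,-1,-1,-1]}}

```text
time_s: 5.53
position: [0.5386, -0.0217, 0.1576]
orientation: [-3.135, 0.043, -0.165]
ft_force: [-2.7, 3.3, 0.4]
opening: 0.0068
grasp_force: 29.5
```

>>> {"api": "move_arm", "payload": {"rotation": [[0,-0.2,0],[0,-0.2,0],[0,-0.2,0],[0,-0.2,0],[0,-0.2,0],[0,0,0],[0,0,0]], "offset": [[-0.0009,0,-0.0112],[-0.0009,0,-0.0112],[-0.0009,0,-0.0112],[-0.0009,0,-0.0112],[-0.0009,0,-0.0112],[0,0,0],[0,0,0]], "gripper": [-1,-1,-1,-1,-1,-1,-1]}}

```text
time_s: 6.12
position: [0.5384, -0.0217, 0.1419]
orientation: [-3.126, 0.043, -0.276]
ft_force: [-2.1, 3.5, -1.0]
opening: 0.0067
grasp_force: 29.5
```

```bash
python3 - <<'E'
from h import *
np.set_printoptions(precision=4,suppress=True)
c=env.camera("top"); w=pts(c)
m=(w[...,2]>.108)&(w[...,2]<.2)&(abs(w[...,1]+.022)<.014)&(w[...,0]>.62)&(w[...,0]<.69); P=w[m]
k=np.polyfit(P[:,0],P[:,2],1);print(P.mean(0),k,"bar top z at pin",np.polyval(k,.6025)); s=env.sense();print(s["ft_force"],s["position"])
E
```

```text
[ 0.6549 -0.0237  0.1219] [0.0729 0.0741] bar top z at pin 0.11803262795321452
[-3.3365  3.34   -0.7716] [ 0.5387 -0.0217  0.1421]
```

>>> {"api": "move_arm", "payload": {"rotation": [[0,0,0],[0,0,0],[0,0,0],[0,0,0],[0,0,0],[0,0,0],[0,0,0],[0,0,0],[0,0,0],[0,0,0],[0,0,0],[0,0,0]], "offset": [[0,0,0],[0,0,0],[0,0,0],[0,0,0],[0,0,0],[-0.007,0,0.04],[-0.007,0,0.04],[-0.01,0,0.06],[-0.01,0,0.06],[-0.01,0,0.06],[-0.01,0,0.06],[0,0,0]], "gripper": [0,0.3,0.3,0.3,0.3,0.3,0.3,0.3,0.3,0.3,0.3,0.3]}}

```text
time_s: 7.17
position: [0.5253, -0.0229, 0.2431]
orientation: [-3.128, 0.042, -0.292]
ft_force: [1.5, 0.3, 0.7]
opening: 0.0557
grasp_force: 0.0
```

```bash
python3 - <<'E'
from h import *
np.set_printoptions(precision=4,suppress=True)
s=env.camera("side"); cv2.imwrite("pics/side4.png",cv2.resize(s["frame"][120:300,150:330],None,fx=3.3,fy=3.3,interpolation=cv2.INTER_CUBIC))
c=env.camera("top")
for c,r in((c,(185,205,225,300)),(s,(170,260,225,265))):
    w=pts(c); hsv=cv2.cvtColor(c["frame"],cv2.COLOR_BGR2HSV)
    m=(hsv[...,0]>15)&(hsv[...,0]<32)&(hsv[...,1]>130)&(hsv[...,2]>100); q=np.zeros_like(m); q[r[0]:r[1],r[2]:r[3]]=1; m&=q
    P=w[m]; K=P[(P[:,2]>.14)&(P[:,1]>0.0)]
    print(len(K),K[:,0].min(),K[:,0].max(),K[:,1].max(),K[:,2].max()); k=np.polyfit(K[:,2],K[:,1],1); print("y(z)",k)
print(env.sense()["position"])
E
```

```text
84 0.597757499665548 0.6160634367932815 0.07130463226218285 0.20417770392866008
y(z) [ 0.7261 -0.0806]
142 0.5978573804716801 0.6151109592592386 0.07419732640125809 0.20443397741644198
y(z) [ 0.7551 -0.0859]
[ 0.5233 -0.0224  0.239 ]
```

View pics/side4.png

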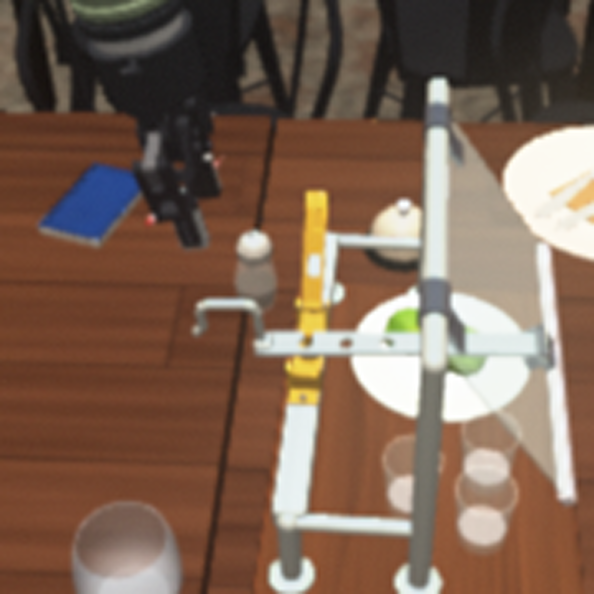

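The stay is seated on hole_3 with the guard wide open and the bow free. The keeper still stands leaning left, at crop (313,195–300). Closing the fingers and going left of it.

>>> {"api": "move_arm", "payload": {"rotation": [[0,0,0],[0,0,0],[0,0,0],[0,0,0],[0,0,0],[0,0,0],[0,0,0],[0,0,0],[0,0,0],[0,0,0],[0,0,0]], "offset": [[0,0,0.07],[0,0,0.07],[0,0.076,0],[0,0.076,0],[0.047,0.076,0],[0.047,0.076,0],[0.047,0.076,0],[0.047,0.076,0],[0.047,0,0],[0.047,0,0],[0,0,0]], "gripper": [-1,-1,-1,-1,-1,-1,-1,-1,-1,-1,-1]}}

```text
time_s: 8.18
position: [0.6083, 0.115, 0.2775]
orientation: [-3.127, 0.041, -0.274]
ft_force: [-1.1, 0.7, 0.4]
opening: 0.0001
grasp_force: 0.0
```

>>> {"api": "move_arm", "payload": {"rotation": [[0,0,0],[0,0,0],[0,0,0],[0,0,0],[0,0,0],[0,0,0],[0,0,0],[0,0,0],[0,0,0],[0,0,0],[0,0,0],[0,0,0]], "offset": [[0,0,-0.07],[0,0,-0.07],[0,0,-0.07],[0,0,-0.07],[0,0,-0.07],[0,0,0],[-0.001,-0.035,0.008],[-0.001,-0.035,0.008],[-0.001,-0.035,0.008],[-0.001,-0.035,0.008],[-0.001,-0.035,0.008],[0,0,0]], "gripper": [-1,-1,-1,-1,-1,-1,-1,-1,-1,-1,-1,-1]}}

```text
time_s: 9.18
position: [0.6069, 0.0594, 0.1895]
orientation: [-3.127, 0.047, -0.284]
ft_force: [-0.3, -0.2, -0.2]
opening: 0.0003
grasp_force: 0.0
```

```bash
python3 - <<'E'
from h import *
s=env.camera("side"); cv2.imwrite("pics/side5.png",cv2.resize(s["frame"][100:280,160:340],None,fx=3.3,fy=3.3,interpolation=cv2.INTER_CUBIC))
print(env.sense()["position"],env.sense()["ft_force"])
E
```

```text
[0.60649587 0.06044993 0.18869505] [-0.7078778   0.49399557 -0.01141737]
```

View pics/side5.png

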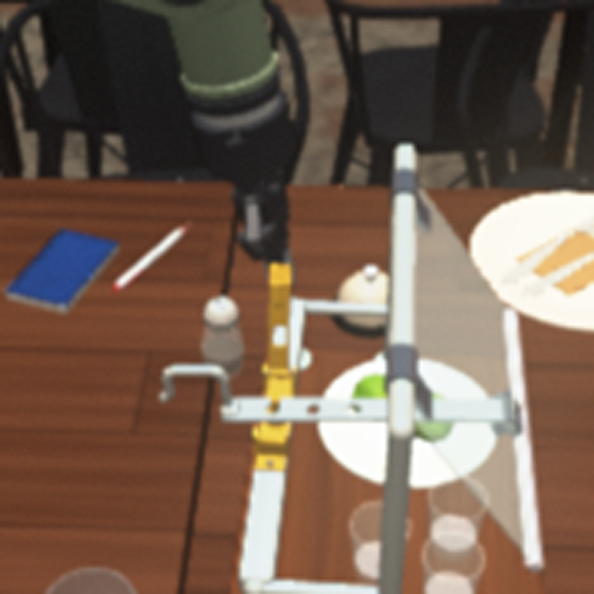

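The fingers stand behind (left of) the keeper, whose end at crop (280,265) hides their tips. The stay and guard have not moved. Sweeping it over.

>>> {"api": "move_arm", "payload": {"rotation": [[0,0,0],[0,0,0],[0,0,0],[0,0,0],[0,0,0],[0,0,0],[0,0,0],[0,0,0],[0,0,0],[0,0,0],[0,0,0]], "offset": [[0,-0.033,0.01],[0,-0.033,0.01],[0,-0.033,0.01],[-0.001,-0.032,-0.001],[-0.001,-0.032,-0.001],[-0.001,-0.032,-0.001],[-0.001,-0.032,-0.001],[-0.001,-0.026,-0.008],[-0.001,-0.026,-0.008],[-0.001,-0.026,-0.008],[0,0,0]], "gripper": [-1,-1,-1,-1,-1,-1,-1,-1,-1,-1,-1]}}

```text
time_s: 10.15
position: [0.6031, -0.0308, 0.1868]
orientation: [-3.127, 0.045, -0.276]
ft_force: [0.4, 0.8, -0.1]
opening: 0.0
grasp_force: 0.0
```

```bash
python3 - <<'E'
from h import *
s=env.camera("side"); cv2.imwrite("pics/side6.png",cv2.resize(s["frame"][100:280,160:340],None,fx=3.3,fy=3.3,interpolation=cv2.INTER_CUBIC))
w=pts(s); hsv=cv2.cvtColor(s["frame"],cv2.COLOR_BGR2HSV)
m=(hsv[...,0]>15)&(hsv[...,0]<32)&(hsv[...,1]>130)&(hsv[...,2]>100); m[:,:225]=0;m[:,275:]=0;m[:150]=0
P=w[m]; P=P[(P[:,2]>.14)]; P=P[np.argsort(P[:,2])]; print(len(P)); print(P[::8].round(3)); print(env.sense()["position"])
E
```

```text
43
[[ 0.609 -0.004  0.143]
 [ 0.606 -0.031  0.172]
 [ 0.602 -0.046  0.189]
 [ 0.604 -0.047  0.194]
 [ 0.604 -0.046  0.2  ]
 [ 0.597 -0.05   0.203]]
[ 0.60329161 -0.03013912  0.18718035]
```

View pics/side6.png

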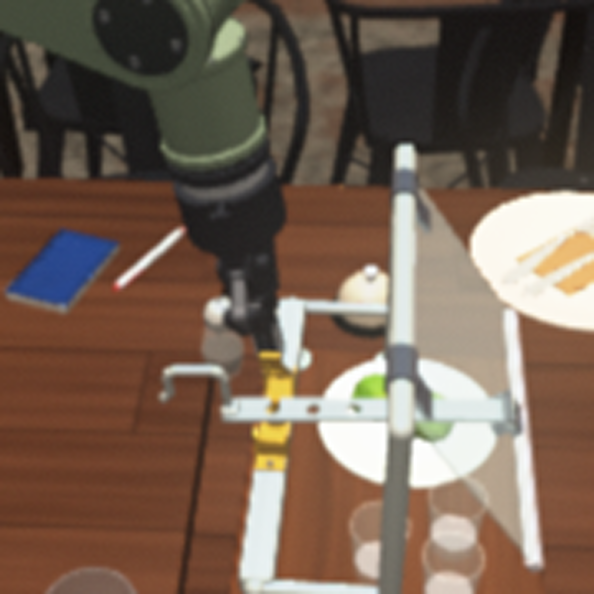

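The keeper is over the top at roughly 50°, with its end near y −0.05 and z 0.20 ahead of the fingertips. Continuing down onto its thumb end.

>>> {"api": "move_arm", "payload": {"rotation": [[0,0,0],[0,0,0],[0,0,0],[0,0,0],[0,0,0],[0,0,0],[0,0,0],[0,0,0],[0,0,0],[0,0,0]], "offset": [[0,-0.032,-0.007],[0,-0.032,-0.007],[0,-0.032,-0.007],[0,-0.028,-0.028],[0,-0.028,-0.028],[0,-0.028,-0.028],[0,-0.012,-0.027],[0,-0.012,-0.027],[0,-0.012,-0.025],[0,0,0]], "gripper": [-1,-1,-1,-1,-1,-1,-1,-1,-1,-1]}}

```text
time_s: 11.03
position: [0.6021, -0.0942, 0.1299]
orientation: [-3.126, 0.044, -0.271]
ft_force: [-0.4, 0.5, -0.1]
opening: 0.0003
grasp_force: 0.0
```

```bash
cat > kp.py <<'E'
from h import *
np.set_printoptions(precision=4,suppress=True)
for n in("side","top"):
    s=env.camera(n);cv2.imwrite(f"pics/{n}7.png",s["frame"])
    w=pts(s); hsv=cv2.cvtColor(s["frame"],cv2.COLOR_BGR2HSV)
    m=(hsv[...,0]>15)&(hsv[...,0]<32)&(hsv[...,1]>130)&(hsv[...,2]>90)
    P=w[m]; P=P[(P[:,2]>.09)&(abs(P[:,0]-.603)<.02)&(abs(P[:,1]+.02)<.1)]
    for y in np.arange(-.1,.04,.01):
        Q=P[abs(P[:,1]-y)<.005]
        if len(Q): print(n,round(y,2),len(Q),np.percentile(Q[:,2],[10,50,95]),np.median(Q[:,0]))
e=env.sense();print(e["position"],e["ft_force"],e["time_s"])
E
python3 kp.py
```

```text
side -0.1 1 [0.1779 0.1779 0.1779] 0.6074264459711658
side -0.09 6 [0.1488 0.1636 0.1747] 0.6076428852078486
side -0.08 10 [0.1043 0.1055 0.2052] 0.606718303635005
side -0.07 18 [0.1046 0.114  0.137 ] 0.6121116333872569
side -0.06 20 [0.1137 0.1271 0.1907] 0.6145054435189958
side -0.05 8 [0.127  0.1282 0.1298] 0.6087933992415797
side -0.04 8 [0.1268 0.1281 0.1287] 0.6080735017771185
side -0.03 8 [0.1168 0.1261 0.13  ] 0.6071758188916796
side -0.02 6 [0.1258 0.1282 0.1309] 0.6070684479381623
side -0.01 11 [0.1243 0.1265 0.1287] 0.6063461881142552
side -0.0 13 [0.1225 0.1273 0.128 ] 0.608555003791056
side 0.01 25 [0.1055 0.1245 0.1291] 0.6135746693828728
side 0.02 1 [0.1036 0.1036 0.1036] 0.6129612679645872
top -0.07 2 [0.1036 0.106  0.1087] 0.6153353769188257
top -0.06 6 [0.125  0.1258 0.1277] 0.613848497864472
top -0.05 2 [0.2108 0.212  0.2134] 0.6024388776796787
top -0.04 8 [0.125  0.1285 0.2204] 0.6019697309276305
top -0.03 6 [0.1097 0.1732 0.2241] 0.5997872421168337
top -0.02 4 [0.1146 0.1207 0.1296] 0.6007726272033562
top -0.01 5 [0.125  0.1262 0.1344] 0.6024305179590903
top -0.0 2 [0.1056 0.1131 0.1216] 0.5971375771634266
top 0.01 9 [0.1205 0.1285 0.1294] 0.6083200771222693
top 0.02 7 [0.119  0.1278 0.1307] 0.6020961135989964
top 0.03 3 [0.1043 0.1051 0.1057] 0.6092634451683705
[ 0.6033 -0.0939  0.1319] [ 0.0697 -0.2481  0.4506] 11.1333
```

The strap now reads level (z ≈ 0.128 from the hinge to y −0.05). Pressing a little further to seat it, then retreating.

>>> {"api": "move_arm", "payload": {"rotation": [[0,0,0],[0,0,0],[0,0,0],[0,0,0],[0,0,0]], "offset": [[0,0,-0.006],[0,0,-0.006],[0,0,-0.006],[0,0,-0.004],[0,0,0]], "gripper": [-1,-1,-1,-1,-1]}}

```text
time_s: 11.55
position: [0.6043, -0.0941, 0.1268]
orientation: [-3.127, 0.042, -0.28]
ft_force: [-0.4, -0.4, 2.6]
opening: -0.0001
grasp_force: 1.4
```

>>> {"api": "move_arm", "payload": {"rotation": [[0,0,0],[0,0,0],[0,0,0],[0,0,0],[0,0,0],[0,0,0],[0,0,0],[0,0,0],[0,0,0],[0,0,0],[0,0,0]], "offset": [[0,0,0.03],[0,0,0.04],[0,0,0.06],[0,0,0.08],[0,0,0.1],[-0.09,0,0.1],[-0.12,0,0],[-0.12,0,0],[-0.12,0,0],[-0.12,0,0],[0,0,0]], "gripper": [-1,-1,-1,-1,-1,-1,-1,-1,-1,-1,-1]}}

```text
time_s: 12.47
position: [0.4267, -0.0925, 0.2481]
orientation: [-3.126, 0.044, -0.271]
ft_force: [0.8, 0.1, 0.1]
opening: -0.0
grasp_force: 0.0
```

```bash
python3 kp.py; python3 - <<'E'
import cv2,numpy as np
a=cv2.imread("pics/side7.png")[170:280,190:300];b=cv2.imread("pics/top7.png")[140:250,215:325]
cv2.imwrite("pics/both8.png",cv2.resize(np.hstack([a,b]),None,fx=3.6,fy=3.6,interpolation=cv2.INTER_CUBIC))
E
```

```text
side -0.09 8 [0.1328 0.1338 0.1376] 0.6029718458842471
side -0.08 25 [0.1043 0.1082 0.1357] 0.6018328925387513
side -0.07 52 [0.1039 0.1109 0.1313] 0.6038226431962617
side -0.06 38 [0.1069 0.128  0.1307] 0.6064711224956996
side -0.05 19 [0.127  0.1283 0.1305] 0.6031864419106172
side -0.04 15 [0.1273 0.1282 0.1305] 0.6027423976297234
side -0.03 10 [0.123  0.1282 0.1296] 0.6034252254294294
side -0.02 11 [0.1238 0.1279 0.1314] 0.6043289914503059
side -0.01 17 [0.1258 0.1281 0.1297] 0.6036087265925143
side -0.0 20 [0.1262 0.1279 0.1296] 0.6069797933999374
side 0.01 38 [0.1059 0.1242 0.1302] 0.6079289571879685
side 0.02 1 [0.1291 0.1291 0.1291] 0.5931094527641514
top -0.08 8 [0.1325 0.1345 0.1381] 0.6000689901577585
top -0.07 3 [0.0958 0.1026 0.1312] 0.5951094795522394
top -0.06 7 [0.1157 0.124  0.1277] 0.6105822222997646
top -0.05 2 [0.1099 0.1177 0.1266] 0.5952860680671154
top -0.04 8 [0.1178 0.1274 0.1292] 0.606727170965879
top -0.03 3 [0.1078 0.1108 0.1254] 0.6011177459883977
top -0.02 4 [0.1112 0.1227 0.1314] 0.6009041900523692
top -0.01 5 [0.1256 0.1275 0.129 ] 0.6028990464684723
top -0.0 2 [0.1093 0.1152 0.1219] 0.5970348883459231
top 0.01 7 [0.1177 0.1294 0.1312] 0.6081943272187277
top 0.02 8 [0.1069 0.1259 0.1297] 0.6035809658950644
top 0.03 2 [0.1003 0.1021 0.1041] 0.6061892475567026
[ 0.432  -0.094   0.2503] [1.5474 0.3206 0.5311] 12.5667
```

View pics/both8.png

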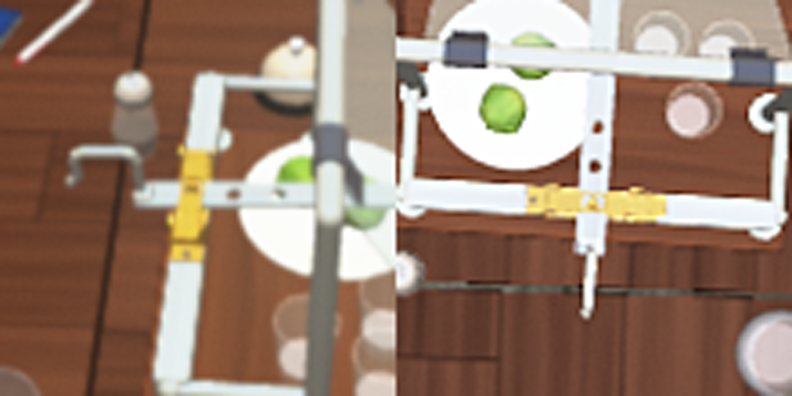

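The keeper lies level across the stay over the pin: z is 0.128 from the hinge to the catch, and the thumb end stands out beyond the catch. The guard is wide open and the bystanders are untouched.

```bash
python3 -c "
from plant import env; print(env.close_job())"
```

```text
the job is handed in; nothing more can be done
None
```

I handed in the job at about 12.6 s with no verdict returned: the guard is open on hole_3, the keeper is level across the stay, the arm is clear, and the tumbler, shaker and bell look unmoved.

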